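# Seat the keyed top plate of a rubbing turntable

## Robot

A 6-joint arm with a two-finger parallel gripper is mounted at the origin on the work surface. World frame = base frame: x ahead of the robot, y to its left, z up, the work surface at z = 0. Lengths are in m, angles in degrees, forces in N, time in s.
With the tool pointing down it reaches from about 0.25 to 0.725 m from the base axis. Payload 9.7 kg.
Tool frame: the origin (TCP) lies at the very end of the fingers, on their centre line; the grasp point (between the pads) lies 19 mm behind it; y points along the fingers, x is the direction in which the jaws open and shut, and the axes are right-handed (so a half turn about y gives the same grasp; the last joint's range is limited). The gripper opens to 85 mm and grips with 20 to 120 N. Pads are 22 mm wide; open, the fingers measure 114 mm over their backs; the gripper's body (76 mm by 85 mm) begins 54 mm behind the grasp point. The pads swing forward as they close: fully open they stand 13 mm farther back than shut.
Start: joints at [-77.292, 4.979, 10.078, 95.1, 0, 90], TCP at [0.121, -0.537, 0.203] pointing down, gripper open.
Joint ranges: [-179.16, 179.16], [-48.56, 103.87], [-65.8, 70.77], [-126.05, 130.52], [-82.76, 87.17], [-180, 180]. Speed limits (degrees/s): [127.2, 127.2, 147.25, 180, 180, 180].

## Interface

Orientations are given as [roll, pitch, yaw] about the fixed x, y, z axes, in that order (R = Rz(yaw) Ry(pitch) Rx(roll)).
In Python, from workcell import bot gives the robot as it stands.
- The arm moves only by the shell command python3 -m jog 'ROWS' [FORCE]. ROWS is JSON, a list of rows, each a list of 7 numbers: the closure, from 0 (fully open) to 1 (shut), then the shift along the world's x, y, z in units of 25 mm (1.0 is 25 mm), then the turn, a rotation vector about the world's x, y, z in units of 5 degrees (1.0 is 5 degrees). A call has 1 to 5 rows; each row is the pose to reach, as a shift and turn from the pose commanded when the call began; what a row does not reach only later rows make up. A row lasts 1/10 s, in which the tool goes at most 50 mm and 8.59 degrees, less where a joint would pass 70% of its speed; a pose out of reach is approached as far as the arm can. A call with a gripper value outside its range is refused whole. The fingers move at their own pace and stop on an object; FORCE is the grip in N (left out, the last holds). Time passes only in rows, so rows that repeat a pose let the fingers close. It gives the time, the measured TCP pose, the force and the opening at its end, in the units of the state.
- bot.get_obs(): the state, without advancing time (a new reading comes with each control period).
- bot.camera(name): name is "side" or "top"; returns (picture, depth): 400x640x3 uint8, red, green, blue; 400x640 float32, m along the optical axis (not along the pixel's ray), 0 where there is no reading.
- bot.camera_model(name): a dict with "fx", "fy", "cx", "cy" (pixels), "k1" (the pictures are not rectified: a ray, as slopes to the right and down, at radius r is drawn at 1 + k1 r^2 times it, then the intrinsics apply), "rvec" (rotation vector, rad) and "tvec" (3), from world to camera coordinates, as OpenCV has them. Camera axes: x right, y down, z forward; pixel columns grow to the right and rows downward; lengths in m; the calibration is good to about 2 mm. A picture is of the moment at which its call begins. camera_model takes no time and is no camera call.
- bot.job_done(): hands the job in, once; it reports no verdict.
Trained networks look in the newest picture that a camera, given by its name, has taken for a name from the list of things; names that differ only in an ending like _2 or _b are one class to them, and where a whole thing is asked for, a point or a joint stands for the part that bears it (a point fixed in the world has none). Each returns a list of dicts, best first, with "conf" (0 to 1); they miss things now and then, are a little off and sometimes report something else, mostly with a low value. They report only what shows in the picture. A call takes as long as a camera call. They do not tell look-alikes from the thing itself.
- bot.regions_of(camera, label): "pixels" (400x640 bool, what is visible of it) and "point" ([row, column] in pixels, amid what is visible of it).
The state is a dict: "time": time; "q": joint angles; "qd": joint speeds; "joint_efforts": joint torques, N m; "ee_pos": TCP position; "tcp_rot": TCP orientation; "wrist_force": force on the tool from outside, world axes, zero at the start; "torque": the same for the moment, N m; "opening": finger opening in m.
Only numpy, scipy, OpenCV 4.12 (cv2) and the standard library are available. Lean on these libraries where they do the work, as an engineer would, in place of code of your own. Each camera call takes 0.05 s, during which the arm holds its last target. There are 200 camera calls.

## Task

The round plywood top plate of the rubbing turntable is sitting high because its rim rests over the drive pin. With a fingertip push the plate round until the notch in its rim is over the pin, then press the plate down until it is fully home on its foot, and take the hand away. Do not pull the plate upwards, and leave the tray, block, bowl and jar where they are.

Things in the scene. Friction and masses are not known exactly. Their poses are not given: they have to be found in the camera images.
- plate_center (a point): On the plate's upright turning axis, on top of its rubber pad; x points to the notch, z up. The plate is a level plywood disc 160 mm across, 12 mm thick, with a black rubber pad (64 mm across, 2 mm high) mid-top. It can only turn and slide down (or be pulled up). This point is 65 mm above the work surface at the start, 53 mm when seated. The plate carries three pegs, see opposite_peg.
- opposite_peg (a point): Centre of the top of the wooden peg opposite the notch, 52 mm from the axis. Three equal pegs (14 mm across, 20 mm high above the plywood) stand fixed on the plate, all 52 mm from the axis, at 60, 180 (this one) and 300 degrees counter-clockwise from the notch seen from above. A fingertip can push any of them sideways to turn the plate.
- notch (a point): Middle of the plate's only rim notch, at the plywood's top face, 78 mm from the axis. The notch is cut right through the plate, open at the rim, 18 mm wide and 12 mm deep (from radius 68 to 80 mm).
- pin_tip (a point): Top of the upright steel drive pin, 10 mm across with a tapered tip, 50 mm above the work surface and 78 mm from the plate's axis, so it juts 3 mm outside the rim. It stands on a lug (24 mm wide, 34 mm high, reaching 95 mm from the axis) of the fixed grey foot; the foot's place and yaw differ each time. With the plate seated the pin stands in the notch, its tip level with the plywood.
- plate_turn (a joint): Turn of the plate about its upright axis, rad, growing counter-clockwise seen from above; no stops. The notch is over the pin at 0 and at every whole turn (6.283); within about 0.05 rad of that the plate can go down. Light friction (1 to 2 N at a peg); it stays where it is left.
- plate_press (a joint): How far the plate is pressed down, m: 0 at the start (up), 0.012 fully home, negative if pulled up. A snug sleeve holds it at any height: it takes 5 to 9 N to push it down, and it does not spring back. Away from the notch the pin stops it after 1 to 3 mm.
- tray: Loose red lacquered tray with cut corners, 200 x 260 x 28 mm, lying on the right of the turntable; origin at the centre of its underside. Bystander.
- sand_block: Loose reddish sanding block, 85 x 50 x 30 mm, to the left of the turntable; origin at the centre of its underside. Bystander.
- bowl: Loose red lacquered bowl, 100 mm across and 55 mm high, to the left of the turntable; origin at the centre of its underside. Bystander.
- jar: Loose grey jar, 54 mm across and 75 mm high, to the left of the turntable; origin at the centre of its underside. Bystander.
There are look-alikes about, which are no part of the job. Of the things like the part that bears plate_center, leave any that is pink or red; of the rest the larger one is meant.

How it is judged:
By the outcome, as a careful person would: the job done as asked, in the order asked, and still so for the second after the job is handed in, with the robot touching nothing.
It also fails if it takes over 48 s, if anything falls off the work surface, if the arm or the gripper's body presses on something with over 40 N, if the wrist force passes 120 N, or if a joint passes its speed limit or range.

## Working session

There is one attempt and no reset: what is moved stays moved. The work goes in short steps, Python scripts to look and compute and a shell command to move; the robot and the scene stay as the last step left them, time stands still between calls to the robot, and variables do not carry over. Pictures are saved under pics/ and viewed, about 8 in all and at most 12, crops included, and the job is handed in when it is done.

```bash
mkdir -p pics
cat > h.py <<'E'
import numpy as np, cv2
from workcell import bot
def cam(n):
    m=bot.camera_model(n); R=cv2.Rodrigues(np.array(m["rvec"],float))[0]; t=np.array(m["tvec"],float).ravel()
    return m,R,t
def ray(n,uv):
    m,R,t=cam(n); uv=np.atleast_2d(np.array(uv,float))
    K=np.array([[m["fx"],0,m["cx"]],[0,m["fy"],m["cy"]],[0,0,1]])
    d=cv2.undistortPoints(uv.reshape(-1,1,2),K,np.array([m["k1"],0,0,0,0])).reshape(-1,2)
    d=np.c_[d,np.ones(len(d))]
    return -R.T@t, d@R   # origin, world dirs with unit depth
def atz(n,uv,z):
    o,d=ray(n,uv); s=(z-o[2])/d[:,2]; return o+d*s[:,None]
def atdepth(n,uv,dep):
    o,d=ray(n,uv); return o+d*np.atleast_1d(dep)[:,None]
def proj(n,p):
    m,R,t=cam(n); K=np.array([[m["fx"],0,m["cx"]],[0,m["fy"],m["cy"]],[0,0,1]])
    return cv2.projectPoints(np.atleast_2d(np.array(p,float)),R,t,K,np.array([m["k1"],0,0,0,0]))[0].reshape(-1,2)
def save(img,f): cv2.imwrite(f,img[:,:,::-1])
E
python3 - <<'E'
from h import *
for n in("top","side"):
    p,d=bot.camera(n); save(p,f"pics/{n}0.png"); np.savez(f"{n}0.npz",p=p,d=d)
    print(n,cam(n)[0])
    for l in("plate_center","opposite_peg","notch","pin_tip"):
        for r in bot.regions_of(n,l)[:4]:
            uv=r["point"][::-1]; dd=d[int(uv[1]),int(uv[0])]
            print(l,round(r["conf"],2),np.round(uv,1),r["pixels"].sum(),atdepth(n,uv,dd).round(3) if dd>0 else None)
print(bot.get_obs())
E
```

```text
top {'fx': 476.0038431965638, 'fy': 476.0038431965638, 'cx': 321.30863055538373, 'cy': 199.91456005039387, 'k1': -0.13630867064734029, 'rvec': array([ 2.12889635, -2.18542837,  0.17694342]), 'tvec': array([0.0201255 , 0.54745673, 1.34872033])}
plate_center 0.98 [372.3 113.1] 2172 [[ 0.8   -0.152  0.064]]
plate_center 0.94 [303.3 143.7] 1178 [[0.716 0.055 0.046]]
plate_center 0.89 [326.7 213.1] 2385 [[ 0.506 -0.008  0.065]]
plate_center 0.7 [229.5 306.8] 1316 [[0.248 0.274 0.047]]
opposite_peg 0.94 [304.9 142.1] 1184 [[0.721 0.05  0.046]]
opposite_peg 0.83 [328.3 211.6] 2399 [[ 0.511 -0.013  0.06 ]]
opposite_peg 0.77 [232.3 304.1] 1276 [[0.255 0.267 0.042]]
opposite_peg 0.66 [369.9 114.2] 2182 [[ 0.798 -0.145  0.062]]
notch 0.98 [304.5 142.4] 1162 [[0.72  0.051 0.045]]
notch 0.75 [329.5 212. ] 2358 [[ 0.509 -0.016  0.06 ]]
notch 0.75 [371.3 113.1] 2156 [[ 0.801 -0.149  0.063]]
notch 0.63 [229.7 301.1] 1332 [[0.263 0.274 0.042]]
pin_tip 0.43 [327.  211.6] 2391 [[ 0.51  -0.009  0.062]]
side {'fx': 458.01116930408466, 'fy': 458.01116930408466, 'cx': 326.92037318922854, 'cy': 199.30786234
[... 782 characters left out ...]
ch 0.65 [338.7 198.7] 1492 [[0.497 0.01  0.063]]
{'time': 0.5, 'q': array([-7.72925378e+01,  4.97848885e+00,  1.00760280e+01,  9.50984379e+01,
        1.43233930e-03,  8.99979370e+01]), 'qd': array([ 0.05976491, -0.14545822,  0.13760676,  0.12664486,  0.06367366,
        0.01143088]), 'joint_efforts': array([ 1.13033859e-04, -5.19651389e+01,  4.64541006e+01,  1.88803220e-03,
       -3.51176539e-05,  1.09725767e-05]), 'ee_pos': array([ 0.12099082, -0.53651713,  0.2027685 ]), 'tcp_rot': array([-8.99985676e+01,  8.98636783e-04, -7.72904748e+01]), 'wrist_force': array([ 0.81227955, -0.23010913,  0.4930462 ]), 'torque': array([-0.01206991,  0.04146544,  0.00210234]), 'opening': 0.085260682431584}
```

View pics/top0.png

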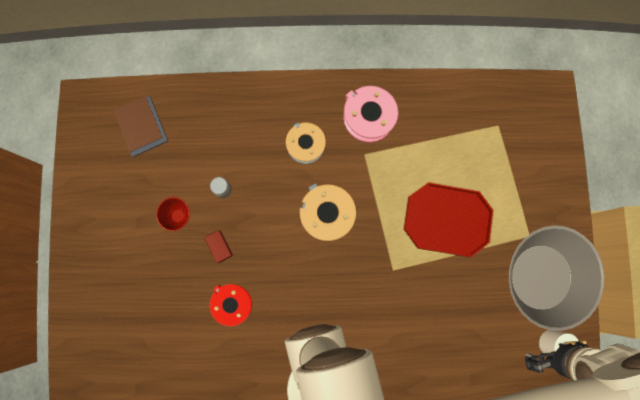

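View pics/side0.png

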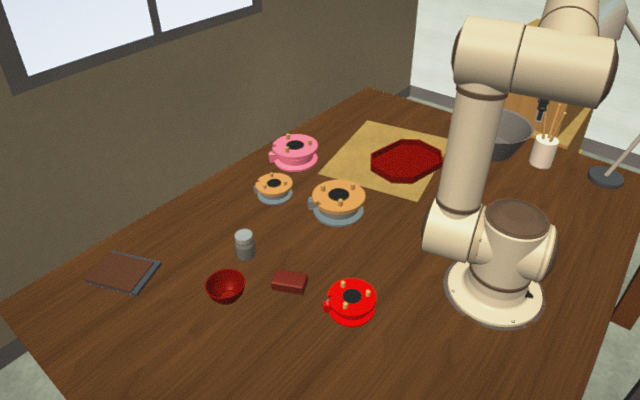

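The candidates in the top view are pink (371,112), small natural (305,142), large natural (327,212) and red (231,305). The pink and red ones are excluded, and the larger of the rest is the natural one at (327,212). I'll confirm it in one enlarged, rectified crop.

Run:
```python
from h import *
d=np.load("top0.npz"); p=d["p"]; D=d["d"]
# pad centre: dark pixels near
g=p.astype(int).max(2); m=np.zeros(g.shape,bool); m[195:230,310:345]=g[195:230,310:345]<60
v,u=np.nonzero(m); c=atz("top",[u.mean(),v.mean()],.065)[0]; print("pad",c.round(4),m.sum())
side=np.load("side0.npz"); gs=side["p"].astype(int).max(2); ms=np.zeros(gs.shape,bool); ms[180:210,322:356]=gs[180:210,322:356]<60
v,u=np.nonzero(ms); print("pad side",atz("side",[u.mean(),v.mean()],.065)[0].round(4),ms.sum())
out=[]
for n,img in(("top",p),("side",side["p"])):
    N=400; yy,xx=np.mgrid[0:N,0:N]; s=.24/N   # up = +x, left=+y
    P=np.stack([c[0]-(yy-N/2)*s,c[1]-(xx-N/2)*s,np.full(xx.shape,.063)],-1).reshape(-1,3)
    q=proj(n,P).astype(np.float32).reshape(N,N,2)
    o=cv2.remap(img,q[...,0],q[...,1],cv2.INTER_CUBIC)
    o=np.ascontiguousarray(o); cv2.circle(o,(200,200),int(.08/s),(0,0,255),1); cv2.circle(o,(200,200),int(.078/s),(0,255,0),1); out.append(o)
save(np.hstack(out),"pics/crop1.png")
```

```text
pad [ 0.5089 -0.0099  0.065 ] 300
pad side [ 0.5116 -0.0071  0.065 ] 158
```

View pics/crop1.png

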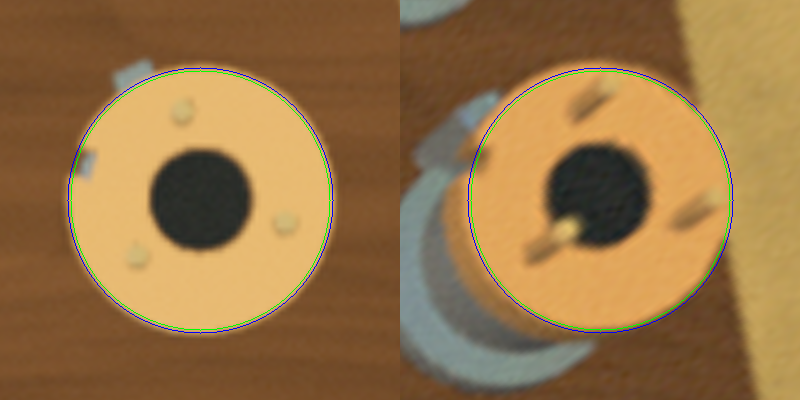

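The crop shows the large natural plate with three pegs. The notch is at crop pixel (85,163) and the lug at (133,77). It is the one meant, and it has to turn about 43° clockwise. Next I'll measure the angles more precisely.

```bash
cat > ang.py <<'E'
from h import *
def rect(img,n,c,z,N=480,s=.0005):
    yy,xx=np.mgrid[0:N,0:N]
    X=(N/2-yy)*s; Y=(N/2-xx)*s
    P=np.stack([c[0]+X,c[1]+Y,np.full(X.shape,z)],-1).reshape(-1,3)
    q=proj(n,P).astype(np.float32).reshape(N,N,2)
    return cv2.remap(img,q[...,0],q[...,1],cv2.INTER_LINEAR).astype(int),np.hypot(X,Y),np.degrees(np.arctan2(Y,X)),X,Y
def measure(p,c,lug=True,zt=.063):
    o,r,a,X,Y=rect(p,"top",c,zt)
    sat=o[...,0]-o[...,2]  # wood: R-B large
    m=(sat<45)&(r>.068)&(r<.076); 
    print("notch pix",m.sum(),"ang med/mean",np.median(a[m]).round(1),a[m].mean().round(1),"spread",np.percentile(a[m],[5,95]).round(1))
    if lug:
        o,r,a,X,Y=rect(p,"top",c,.034)
        m=(o[...,2]>o[...,0]-5)&(r>.076)&(r<.1)&(o.max(2)>90)
        w,lab,st,_=cv2.connectedComponentsWithStats(m.astype(np.uint8)); k=1+st[1:,4].argmax(); m=lab==k
        for lo in(.082,.086,.09,.094):
            mm=m&(r>lo)&(r<lo+.004); 
            if mm.sum(): print("lug r",lo,mm.sum(),"mean",a[mm].mean().round(2),"range",np.percentile(a[mm],[2,98]).round(1))
E
python3 - <<'E'
from ang import *
p=np.load("top0.npz")["p"]; c=[.5089,-.0099]
print("cam",ray("top",[0,0])[0].round(3)); measure(p,c)
# pegs at z=.083 predicted vs seen: local brightness search
o,r,a,X,Y=rect(p,"top",c,.083)
m=(r>.044)&(r<.060)
g=o.sum(2)
for A in range(0,360,2): pass
prof=[(A,int(o[...,2][(r>.047)&(r<.057)&(np.abs((a-A+180)%360-180)<4)].mean()),int(o[...,0][(r>.047)&(r<.057)&(np.abs((a-A+180)%360-180)<4)].mean())) for A in range(0,360,4)]
print(prof)
E
```

```text
cam [0.351 0.038 1.412]
notch pix 341 ang med/mean 73.0 72.9 spread [68.1 77.3]
lug r 0.086 156 mean 27.32 range [21.  32.7]
lug r 0.09 178 mean 26.5 range [20.8 32.1]
[(0, 113, 229), (4, 109, 219), (8, 109, 210), (12, 114, 208), (16, 115, 210), (20, 112, 217), (24, 112, 226), (28, 113, 230), (32, 114, 231), (36, 114, 231), (40, 114, 231), (44, 114, 231), (48, 114, 231), (52, 114, 231), (56, 114, 231), (60, 114, 231), (64, 114, 231), (68, 114, 231), (72, 114, 231), (76, 114, 231), (80, 114, 231), (84, 114, 231), (88, 113, 231), (92, 113, 231), (96, 114, 231), (100, 114, 231), (104, 113, 231), (108, 113, 231), (112, 113, 231), (116, 113, 231), (120, 113, 230), (124, 114, 225), (128, 116, 217), (132, 116, 210), (136, 110, 206), (140, 106, 212), (144, 111, 224), (148, 114, 231), (152, 115, 231), (156, 115, 231), (160, 115, 231), (164, 115, 231), (168, 115, 231), (172, 115, 231), (176, 114, 231), (180, 114, 231), (184, 114, 231), (188, 115, 231), (192, 115, 231), (196, 115, 231), (200, 114, 231), (204, 114, 231), (208, 114, 231), (212, 114, 231), (216, 114, 231), (220, 113, 231), (224, 114, 231), (228, 114, 231), (232, 113, 231), (236, 113, 231), (240, 110, 226), (244, 105, 214), (248, 108, 206), (252, 114, 208), (256, 116, 214), (260, 114, 223), (264, 114, 230), (268, 114, 231), (272, 114, 231), (276, 114, 231), (280, 113, 231), (284, 113, 231), (288, 113, 231), (292, 113, 231), (296, 113, 231), (300, 114, 231), (304, 114, 231), (308, 114, 231), (312, 114, 231), (316, 114, 231), (320, 113, 231), (324, 113, 231), (328, 113, 231), (332, 113, 231), (336, 113, 231), (340, 113, 231), (344, 113, 231), (348, 114, 231), (352, 114, 231), (356, 114, 231)]
```

The notch is at about 73° and the lug at about 26.7°, so the plate needs roughly −46°. I'll push the peg at 133°, (0.473, 0.028), along heading 20° with the fingers shut. First I move to above the point behind it.

```bash
python3 -m jog '[[1,12.96,22.2,0,0,0,1.4],[1,12.96,22.2,0,0,0,1.4],[1,12.96,22.2,0,0,0,1.4],[1,12.96,22.2,0,0,0,1.4],[1,12.96,22.2,0,0,0,1.4]]' 30
```

```text
time: 1.0
ee_pos: [0.2475, -0.3189, 0.2029]
tcp_rot: [-90.0, -0.0, -70.3]
wrist_force: [1.1, -0.6, 0.4]
opening: 0.0125
```

```bash
python3 -m jog '[[1,7.9,13.5,0,0,0,0],[1,7.9,13.5,0,0,0,0],[1,7.9,13.5,0,0,0,0],[1,7.9,13.5,0,0,0,0],[1,7.9,13.5,0,0,0,0]]'; python3 -m jog '[[1,0,0,0,0,0,0],[1,0,0,0,0,0,0]]'
```

```text
time: 1.5
ee_pos: [0.3739, -0.1029, 0.2032]
tcp_rot: [-89.9, -0.0, -70.3]
wrist_force: [1.0, -1.1, 0.6]
opening: -0.0002
time: 1.7
ee_pos: [0.3736, -0.1037, 0.2028]
tcp_rot: [-90.0, -0.0, -70.1]
wrist_force: [-0.5, -0.6, -0.5]
opening: 0.0002
```

```bash
python3 -m jog '[[1,2.86,4.87,0,0,0,0],[1,2.86,4.87,0,0,0,0],[1,2.86,4.87,0,0,0,0],[1,2.86,4.87,-2,0,0,0],[1,2.86,4.87,-4,0,0,0]]'; python3 -m jog '[[1,0,0,-0.8,0,0,0],[1,0,0,-1.26,0,0,0],[1,0,0,-1.26,0,0,0]]'
python3 - <<'E'
from h import *
p,_=bot.camera("side"); save(cv2.resize(p[120:270,260:420],None,fx=4,fy=4,interpolation=cv2.INTER_CUBIC),"pics/s1.png")
E
```

```text
time: 2.2
ee_pos: [0.4462, 0.0162, 0.1025]
tcp_rot: [-89.8, -0.1, -70.3]
wrist_force: [0.9, 0.0, -1.6]
opening: -0.0001
time: 2.5
ee_pos: [0.4442, 0.0156, 0.0705]
tcp_rot: [-90.1, 0.0, -70.4]
wrist_force: [-0.6, -0.2, 0.6]
opening: 0.0
```

View pics/s1.png

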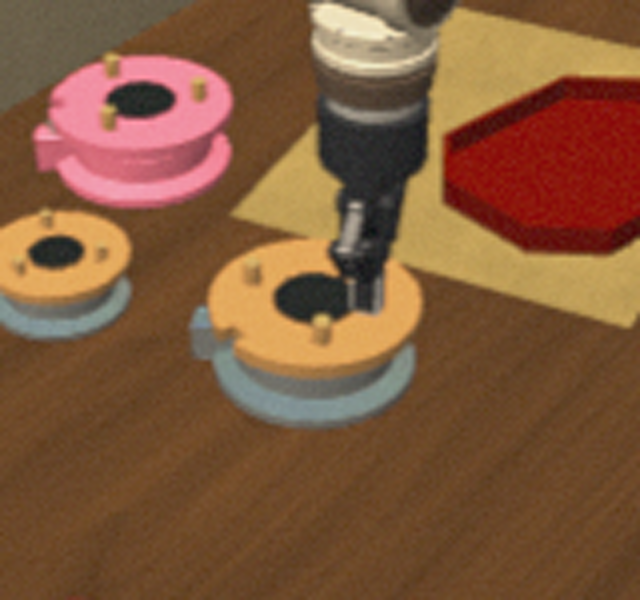

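The fingertip (365,300) stands on the plate behind the peg at (320,330), free of contact. I push.

```bash
python3 -m jog '[[1,0.35,0.15,0,0,0,0],[1,0.7,0.3,0,0,0,0],[1,1.0,0.42,0,0,0,0],[1,1.3,0.55,0,0,0,0],[1,1.5,0.63,0,0,0,0]]'; python3 -m jog '[[1,0.1,0.03,0,0,0,0],[1,0.1,0.03,0,0,0,0]]'
python3 - <<'E'
from ang import *
p,_=bot.camera("top"); np.save("t1.npy",p); c=[.5089,-.0099]; measure(p,c,False)
s,_=bot.camera("side")
save(np.hstack([cv2.resize(p[180:245,290:365],(450,390),interpolation=cv2.INTER_CUBIC),cv2.resize(s[170:230,300:367],(350,313),interpolation=cv2.INTER_CUBIC)[:, :] if 0 else cv2.resize(s[170:230,300:354],(350,390),interpolation=cv2.INTER_CUBIC)]),"pics/s2.png")
E
```

```text
time: 3.05
ee_pos: [0.4832, 0.0331, 0.0713]
tcp_rot: [-90.0, -0.0, -70.3]
wrist_force: [-0.4, 0.3, -0.3]
opening: 0.0
time: 3.25
ee_pos: [0.485, 0.0335, 0.0711]
tcp_rot: [-90.0, 0.0, -70.3]
wrist_force: [-1.1, 0.4, 0.0]
opening: -0.0001
notch pix 321 ang med/mean -40.9 -40.8 spread [-45.9 -35.7]
```

View pics/s2.png

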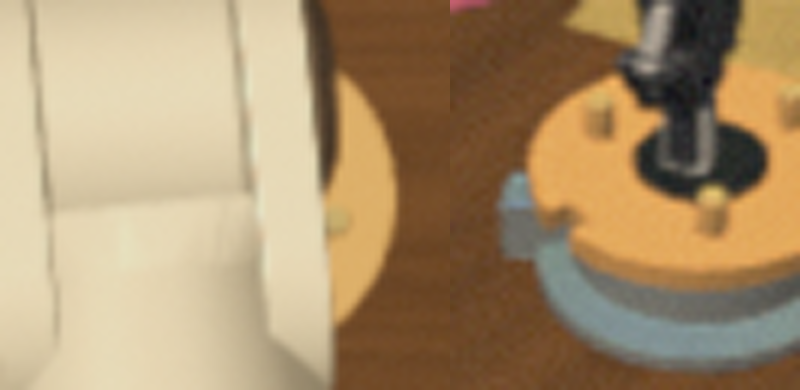

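The arm hides the plate from the top camera. In the side view the peg at side pixel (340,202) has not moved, and the fingertip seems farther toward the pad than expected. I'll check the projections.

Run:
```python
from h import *
print("tcp",proj("side",bot.get_obs()["ee_pos"]), "pred peg133",proj("side",[.4734,.0281,.083]))
for A in(12,133,253):
    a=np.radians(A); print(A,proj("side",[.5095+.052*np.cos(a),-.009+.052*np.sin(a),.083]).round(1))
print("peg from side px (340.4,200) ",atz("side",[340.4,200],.083), "tip px",atz("side",[336,196],.071))
```

```text
tcp [[337.08747206 202.02279724]] pred peg133 [[341.28645694 199.37633152]]
12 [[323.6 184.5]]
133 [[340.9 199.4]]
253 [[353.  183.1]]
peg from side px (340.4,200)  [[0.47363173 0.03204507 0.083     ]] tip px [[0.50508322 0.01193708 0.071     ]]
```

Run:
```python
from h import *
s,d=bot.camera("side"); e=bot.get_obs()["ee_pos"]; print(e)
print("first tcp",proj("side",[.4442,.0156,.0705]))
for v in range(184,204,2):
    print(v,[tuple(np.round(1000*atdepth("side",[u,v],d[v,u])[0]).astype(int)) for u in range(332,346,2)])
x0,y0,f=300,160,10
o=cv2.resize(s[y0:y0+60,x0:x0+80],None,fx=f,fy=f,interpolation=cv2.INTER_CUBIC)
u=(proj("side",e)[0]-[x0,y0]+.5)*f; cv2.drawMarker(o,tuple(int(i) for i in u),(0,255,0),0,20,1)
save(o,"pics/s3.png")
```

```text
[0.48458463 0.03334467 0.07125058]
first tcp [[351.87863691 204.49605155]]
184 [(np.int64(465), np.int64(82), np.int64(172)), (np.int64(457), np.int64(84), np.int64(177)), (np.int64(464), np.int64(66), np.int64(163)), (np.int64(472), np.int64(47), np.int64(149)), (np.int64(472), np.int64(36), np.int64(143)), (np.int64(536), np.int64(-58), np.int64(62)), (np.int64(531), np.int64(-62), np.int64(62))]
186 [(np.int64(480), np.int64(63), np.int64(148)), (np.int64(468), np.int64(69), np.int64(156)), (np.int64(463), np.int64(68), np.int64(158)), (np.int64(464), np.int64(57), np.int64(151)), (np.int64(477), np.int64(30), np.int64(130)), (np.int64(530), np.int64(-51), np.int64(60)), (np.int64(526), np.int64(-56), np.int64(60))]
188 [(np.int64(496), np.int64(43), np.int64(122)), (np.int64(484), np.int64(49), np.int64(131)), (np.int64(468), np.int64(61), np.int64(145)), (np.int64(476), np.int64(41), np.int64(130)), (np.int64(475), np.int64(33), np.int64(126)), (np.int64(521), np.int64(-39), np.int64(64)), (np.int64(517), np.int64(-43), np.int64(64))]
190 [(np.int64(495), np.int64(45), np.int64(
[... 1512 characters left out ...]
), np.int64(67)), (np.int64(488), np.int64(-5), np.int64(62))]
200 [(np.int64(512), np.int64(22), np.int64(59)), (np.int64(505), np.int64(21), np.int64(62)), (np.int64(499), np.int64(20), np.int64(64)), (np.int64(478), np.int64(38), np.int64(84)), (np.int64(475), np.int64(32), np.int64(82)), (np.int64(486), np.int64(8), np.int64(63)), (np.int64(483), np.int64(1), np.int64(60))]
202 [(np.int64(506), np.int64(30), np.int64(59)), (np.int64(497), np.int64(32), np.int64(65)), (np.int64(492), np.int64(29), np.int64(65)), (np.int64(478), np.int64(38), np.int64(77)), (np.int64(472), np.int64(36), np.int64(79)), (np.int64(481), np.int64(15), np.int64(62)), (np.int64(475), np.int64(12), np.int64(63))]
```

View pics/s3.png

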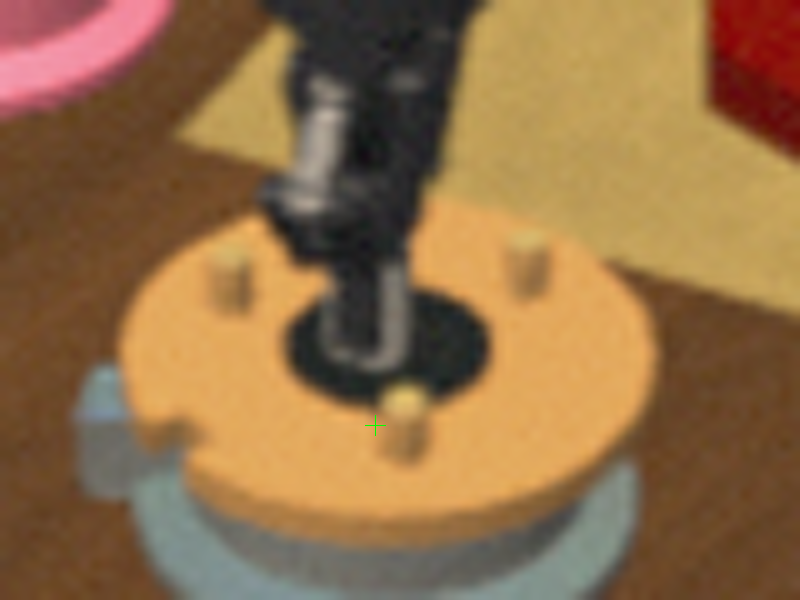

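By depth, the visible fingertip ends at about z = 0.085–0.10, well above the reported TCP height of 0.071. It passed over the peg without touching it. I'll back off behind the peg and lower it under visual and force control.

```bash
cat > tip.py <<'E'
from h import *
s,d=bot.camera("side"); o=bot.get_obs(); e=o["ee_pos"]; print("ee",e.round(4),"F",o["wrist_force"].round(1))
u0,v0=proj("side",e)[0]; print("tcp px",u0.round(1),v0.round(1))
for v in range(int(v0)-14,int(v0)+5):
    u=int(round(u0)); 
    print(v,[(tuple(int(x) for x in (1000*atdepth("side",[k,v],d[v,k])[0]).round()),int(s[v,k,0])-int(s[v,k,2])) for k in(u-2,u,u+2)])
E
python3 -m jog '[[1,-0.8,-0.35,0,0,0,0],[1,-1.65,-0.7,0,0,0,0],[1,-1.65,-0.7,0,0,0,0],[1,-1.65,-0.7,-0.4,0,0,0],[1,-1.65,-0.7,-0.4,0,0,0]]'; python3 tip.py
```

```text
time: 3.9
ee_pos: [0.4434, 0.016, 0.06]
tcp_rot: [-90.1, 0.0, -70.3]
wrist_force: [-0.1, 0.2, 0.0]
opening: 0.0004
ee [0.4435 0.016  0.0604] F [ 0.1 -0.  -0. ]
tcp px 351.9 207.4
193 [((431, 45, 135), -4), ((423, 48, 141), -3), ((433, 24, 122), 15)]
194 [((445, 26, 114), 3), ((436, 28, 119), -1), ((436, 19, 115), 16)]
195 [((442, 30, 114), -1), ((435, 29, 117), 3), ((436, 19, 111), 15)]
196 [((441, 31, 112), -5), ((438, 26, 111), 1), ((433, 23, 111), 14)]
197 [((440, 32, 110), -4), ((433, 33, 113), 2), ((434, 20, 105), 15)]
198 [((444, 27, 101), 0), ((436, 28, 105), -1), ((436, 18, 100), 12)]
199 [((442, 29, 100), -1), ((433, 32, 106), -1), ((434, 21, 99), 13)]
200 [((442, 28, 95), 19), ((434, 30, 100), 8), ((434, 20, 95), 26)]
201 [((443, 27, 91), 66), ((436, 27, 94), 48), ((434, 20, 91), 61)]
202 [((461, 2, 64), 137), ((460, -7, 59), 119), ((453, -7, 62), 117)]
203 [((458, 6, 64), 135), ((454, 1, 63), 137), ((447, 1, 66), 136)]
204 [((455, 10, 63), 136), ((451, 6, 63), 136), ((447, 1, 62), 136)]
205 [((453, 12, 62), 136), ((448, 10, 63), 136), ((444, 5, 62), 133)]
206 [((451, 15, 61), 135), ((445, 13, 63), 133), ((441, 10, 63), 134)]
207 [((448, 19, 61), 134), ((443, 17, 63), 134), ((436, 16, 65), 133)]
208 [((447, 21, 60), 137), ((441, 19, 61), 135), ((436, 17, 62), 116)]
209 [((442, 28, 63), 136), ((437, 24, 63), 108), ((434, 19, 61), 81)]
210 [((443, 26, 58), 92), ((437, 24, 59), 83), ((434, 18, 56), 75)]
211 [((442, 28, 55), 86), ((438, 23, 54), 75), ((435, 17, 52), 48)]
```

The tip ends at about z = 0.090 while the reported TCP is 0.060, so the tip is roughly 29 mm higher than reported. x and y agree. I lower it another 18 mm.

```bash
python3 -m jog '[[1,0,0,-0.3,0,0,0],[1,0,0,-0.5,0,0,0],[1,0,0,-0.65,0,0,0],[1,0,0,-0.72,0,0,0],[1,0,0,-0.72,0,0,0]]'; python3 tip.py
```

```text
time: 4.45
ee_pos: [0.4434, 0.0159, 0.043]
tcp_rot: [-90.0, 0.0, -70.3]
wrist_force: [0.1, -0.0, 0.9]
opening: -0.0
ee [0.4435 0.0159 0.0433] F [ 1.  -0.3  0.5]
tcp px 351.8 211.9
197 [((431, 44, 121), 0), ((422, 48, 127), 1), ((432, 23, 108), 7)]
198 [((431, 44, 117), 1), ((423, 47, 123), 4), ((432, 24, 105), 11)]
199 [((442, 30, 100), 3), ((435, 30, 104), 1), ((433, 22, 100), 11)]
200 [((440, 32, 98), -3), ((434, 30, 100), 4), ((434, 20, 94), 15)]
201 [((441, 29, 93), -6), ((434, 30, 97), 2), ((433, 22, 93), 19)]
202 [((441, 30, 90), -3), ((437, 26, 90), 3), ((435, 18, 86), 16)]
203 [((442, 29, 85), -2), ((436, 27, 87), -2), ((433, 21, 85), 16)]
204 [((443, 26, 79), 2), ((437, 26, 82), 8), ((433, 21, 81), 24)]
205 [((440, 31, 80), 42), ((434, 30, 82), 19), ((433, 20, 77), 51)]
206 [((444, 25, 70), 99), ((440, 21, 70), 65), ((441, 9, 63), 94)]
207 [((446, 22, 64), 137), ((443, 16, 62), 134), ((440, 10, 60), 137)]
208 [((447, 20, 59), 135), ((440, 20, 63), 136), ((436, 16, 62), 120)]
209 [((440, 31, 66), 134), ((439, 22, 61), 113), ((437, 15, 57), 81)]
210 [((441, 28, 60), 96), ((438, 24, 58), 79), ((437, 14, 52), 75)]
211 [((442, 28, 55), 87), ((437, 24, 55), 74), ((438, 13, 48), 48)]
212 [((441, 29, 53), 70), ((451, 4, 32), 45), ((452, -8, 24), 7)]
213 [((454, 10, 30), 23), ((450, 5, 29), 8), ((450, -5, 23), 4)]
214 [((453, 12, 28), 9), ((452, 2, 22), 5), ((450, -6, 18), 4)]
215 [((454, 9, 22), 4), ((449, 6, 23), 5), ((449, -5, 15), 3)]
```

The tip is now at about z = 0.073, so it overlaps the peg by 10 mm and clears the plate. I push, then measure the peg positions in the side view.

```bash
python3 -m jog '[[1,0.3,0.1,0,0,0,0],[1,0.55,0.2,0,0,0,0],[1,0.8,0.29,0,0,0,0],[1,1.05,0.38,0,0,0,0],[1,1.3,0.47,0,0,0,0]]'
python3 - <<'E'
from ang import *
s,_=bot.camera("side"); o=bot.get_obs(); print(o["ee_pos"],o["wrist_force"])
x0,y0,f=300,160,8
i=cv2.resize(s[y0:y0+65,x0:x0+75],None,fx=f,fy=f,interpolation=cv2.INTER_CUBIC)
save(i,"pics/s4.png")
E
```

```text
time: 5.0
ee_pos: [0.4764, 0.028, 0.0431]
tcp_rot: [-90.0, 0.0, -70.3]
wrist_force: [-1.7, 0.6, -0.3]
opening: -0.0002
[0.47741029 0.02812357 0.04315295] [-0.3693366  -0.06986031 -0.03406079]
```

View pics/s4.png

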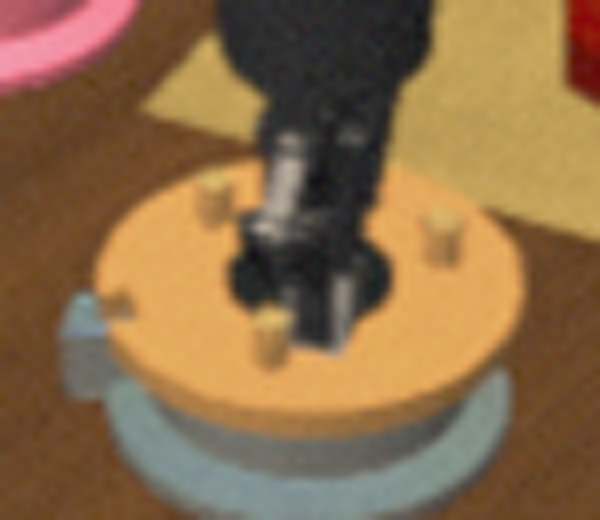

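The plate is turning: pegs now at crop (272,315), (215,185) and (442,218), notch at (118,305), lug at (80,310).

```bash
cat > fit.py <<'E'
from h import *
from scipy.optimize import least_squares
def fit(px,seps,c=(.511,-.0075),z=.083):  # peg top pixels, angles offset from notch
    def f(x):
        a=np.radians(x[0]+np.array(seps)); P=np.c_[x[1]+.052*np.cos(a),x[2]+.052*np.sin(a),np.full(len(a),z)]
        return np.r_[(proj("side",P)-np.array(px)).ravel(),(x[1]-c[0])*300,(x[2]-c[1])*300]
    best=min((least_squares(f,[a0,*c]) for a0 in range(0,360,20)),key=lambda r:r.cost)
    return best.x,best.cost
E
python3 - <<'E'
from fit import *
f=lambda l:[(u/8+300-.5,v/8+160-.5) for u,v in l]
# initial s1 crop (x4 from 260,120)
g=lambda l:[(u/4+260-.5,v/4+120-.5) for u,v in l]
print(fit(g([(321,321),(252,264)]),[60,300]))
print(fit(f([(272,315),(215,185),(442,218)]),[60,300,180]))
for A in(26,45,50,55):
    a=np.radians(A); q=proj("side",[.511+.078*np.cos(a),-.0075+.078*np.sin(a),.063])[0]; print(A,(q+.5-[300,160])*8)
# lug end centre top
for A in range(20,36,3):
    a=np.radians(A); q=proj("side",[.511+.095*np.cos(a)+t*np.sin(a)*.012 if 0 else .511+.095*np.cos(a),-.0075+.095*np.sin(a),.034])[0]; print("lug",A,(q+.5-[300,160])*8)
    k=[[.511+.095*np.cos(a)-w*np.sin(a),-.0075+.095*np.sin(a)+w*np.cos(a),.034] for w in(.012,-.012)]; print((proj("side",k)+.5-[300,160])*8)
E
```

```text
(array([ 7.32393794e+01,  5.10910197e-01, -6.11169494e-03]), np.float64(0.26281640050699506))
(array([ 4.12224261e+02,  5.10929697e-01, -6.58828413e-03]), np.float64(0.42023034812149923))
26 [109.72332704 253.3847821 ]
45 [104.51806796 294.09022074]
50 [106.9275557  304.90713867]
55 [110.92810585 315.60631885]
lug 20 [ 76.52047487 293.57438062]
[[ 65.7424163  311.39422091]
 [ 87.16357244 275.97916257]]
lug 23 [ 72.38695963 300.99251341]
[[ 63.10004653 319.18771376]
 [ 81.55544312 283.03101536]]
lug 26 [ 68.87572163 308.55515485]
[[ 61.11690415 327.08062254]
 [ 76.53410101 290.27145229]]
lug 29 [ 66.0010878  316.24349665]
[[ 59.80390013 335.05251083]
 [ 72.11712199 297.68319433]]
lug 32 [ 63.775962   324.03809073]
[[ 59.17030981 343.08237777]
 [ 68.32085337 305.24825669]]
lug 35 [ 62.2117405  331.91888066]
[[ 59.22368864 351.14870095]
 [ 65.16033063 312.94797018]]
```

The plate is now at 52.2°, down from 73.2°. The target is about 27°, so 22 mm more travel. I push 17 mm and look again.

```bash
python3 -m jog '[[1,0.25,0.09,0,0,0,0],[1,0.45,0.16,0,0,0,0],[1,0.64,0.23,0,0,0,0],[1,0.64,0.23,0,0,0,0]]'
python3 - <<'E'
from ang import *
s,_=bot.camera("side"); o=bot.get_obs(); print(o["ee_pos"],o["wrist_force"])
x0,y0,f=300,160,8
i=cv2.resize(s[y0:y0+65,x0:x0+75],None,fx=f,fy=f,interpolation=cv2.INTER_CUBIC)
save(i,"pics/s5.png")
E
```

```text
time: 5.45
ee_pos: [0.4928, 0.0335, 0.0433]
tcp_rot: [-90.0, -0.0, -70.3]
wrist_force: [0.4, -0.4, 0.7]
opening: -0.0004
[0.49248058 0.03348126 0.04331323] [-0.89107601 -0.3569829  -0.11052986]
```

View pics/s5.png

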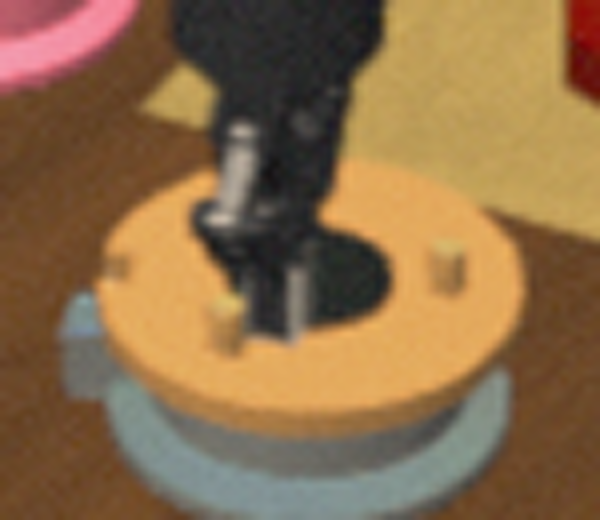

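Run:
```python
from fit import *
print(fit([(u/8+300-.5,v/8+160-.5) for u,v in [(229,303),(447,247)]],[60,180]))
```

```text
(array([ 3.15914736e+01,  5.11118509e-01, -7.14069214e-03]), np.float64(0.12651828729076525))
```

31.6°. I push 3 mm more, then retreat back, up and to the right so the top camera can see the notch.

```bash
python3 -m jog '[[1,0.06,0.02,0,0,0,0],[1,0.12,0.045,0,0,0,0],[1,0.12,0.045,0,0,0,0],[1,-0.5,-0.2,0,0,0,0],[1,-0.7,-0.25,1,0,0,0]]'; python3 -m jog '[[1,-0.5,0,2,0,0,0],[1,-2,-2,4,0,0,0],[1,-4,-12,5,0,0,0],[1,-4,-12,5,0,0,0],[1,-4,-12,5,0,0,0]]';python3 -m jog '[[1,0,-4,0,0,0,0],[1,0,-8,0,0,0,0],[1,0,-8,0,0,0,0],[1,0,-8,0,0,0,0]]'
python3 - <<'E'
from ang import *
p,d=bot.camera("top"); s,_=bot.camera("side"); np.savez("t2.npz",p=p,s=s)
measure(p,[.5089,-.0099])
o,*_=rect(p,"top",[.5089,-.0099],.050)
x0,y0,f=300,160,6
i=cv2.resize(s[y0:y0+65,x0:x0+65],(390,390),interpolation=cv2.INTER_CUBIC)
t=cv2.resize(p[180:245,295:360],(390,390),interpolation=cv2.INTER_CUBIC)
save(np.hstack([t,i]),"pics/s6.png")
E
```

```text
time: 6.0
ee_pos: [0.4718, 0.0269, 0.0657]
tcp_rot: [-90.3, 0.1, -70.3]
wrist_force: [0.7, -0.2, 0.8]
opening: -0.0003
time: 6.5
ee_pos: [0.4041, -0.1491, 0.1735]
tcp_rot: [-89.9, -0.1, -70.2]
wrist_force: [1.2, -0.6, -0.1]
opening: 0.0002
time: 6.9
ee_pos: [0.4042, -0.3499, 0.1728]
tcp_rot: [-89.9, -0.0, -70.3]
wrist_force: [1.7, 1.2, 0.9]
opening: -0.0003
notch pix 386 ang med/mean 29.9 29.7 spread [24.5 34.6]
lug r 0.082 86 mean 29.58 range [26.8 31.9]
lug r 0.086 290 mean 27.07 range [21.  32.8]
lug r 0.09 177 mean 26.63 range [20.8 32.1]
```

View pics/s6.png

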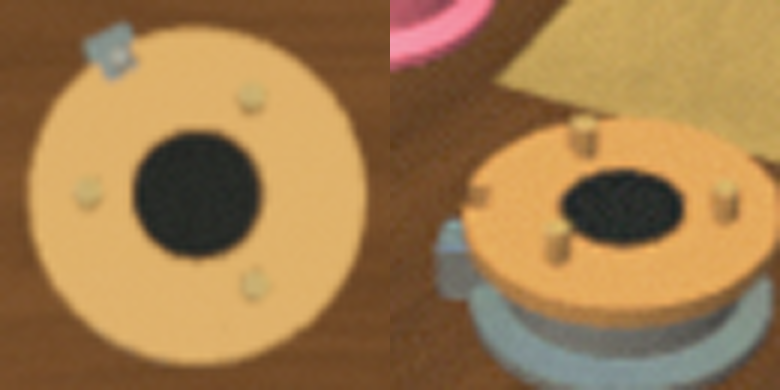

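The notch now shows the bright pin tip at (120,55) in the left crop. I'll measure the pin against the notch.

Run:
```python
from ang import *
z=np.load("t2.npz"); p=z["p"]; c=[.5089,-.0099]
# recheck pad centre
g=p.astype(int).max(2); m=np.zeros(g.shape,bool); m[195:230,310:345]=g[195:230,310:345]<60
v,u=np.nonzero(m); print("pad",atz("top",[u.mean(),v.mean()],.065)[0].round(4))
o,r,a,X,Y=rect(p,"top",c,.050)
R=o[...,0]; reg=(r>.066)&(r<.088)&(a>10)&(a<45)
sat=o[...,0]-o[...,2]
for th in(150,160,170,180):
    m=reg&(R>th)&(sat<35); 
    if m.sum(): print(th,m.sum(),"r",r[m].mean().round(4),"a",a[m].mean().round(2))
# bins of saturation along angle (notch walls at radius 69-75, z=.063)
o,r,a,X,Y=rect(p,"top",c,.063); sat=o[...,0]-o[...,2]
print([(A,int(sat[(r>.069)&(r<.075)&(abs(a-A)<.6)].mean())) for A in range(18,42,2)])
print([(A,int(sat[(r>.069)&(r<.075)&(abs(a-A)<.6)].min())) for A in (20,30)])
# pegs in top at .083
o,r,a,X,Y=rect(p,"top",c,.083); w=np.clip(228-o[...,0],0,60)*((r>.044)&(r<.06))
for A in(90,210,330):
    k=abs((a-A+180)%360-180)<15; d=(a-A+180)%360-180; print("peg",A,(A+(w*d)[k].sum()/w[k].sum()).round(2))
```

```text
pad [ 0.5089 -0.0099  0.065 ]
150 391 r 0.0777 a 27.65
160 123 r 0.078 a 27.33
[(18, 115), (20, 109), (22, 80), (24, 44), (26, 28), (28, 24), (30, 21), (32, 11), (34, 23), (36, 65), (38, 101), (40, 114)]
[(20, 104), (30, 12)]
peg 90 91.03
peg 210 208.71
peg 330 328.5
```

The pin is at 27.4° with r = 78 mm, as it should be. The notch is at 29.4°, so it is inside the ±2.9° window but off centre. I go back for a push of about 1.5 mm more.

```bash
python3 -m jog '[[1,2.7,14.9,0,0,0,0],[1,2.7,14.9,0,0,0,0],[1,2.7,14.9,0,0,0,0],[1,2.7,14.9,0,0,0,0],[1,2.7,14.9,0,0,0,0]]'; python3 -m jog '[[1,0.8,5,0,0,0,0],[1,0.8,5,0,0,0,0],[1,0.8,5,0,0,0,0],[1,0.8,5,0,0,0,0]]';  python3 -c "
from h import *
e=bot.get_obs()['ee_pos'];print(e,(np.array([.470,.0255,.0435])-e)/.025)"
```

```text
time: 7.5
ee_pos: [0.449, -0.0994, 0.1728]
tcp_rot: [-89.9, -0.0, -70.3]
wrist_force: [1.2, -0.4, 0.3]
opening: -0.0
time: 7.9
ee_pos: [0.4692, 0.0267, 0.1725]
tcp_rot: [-90.0, 0.0, -70.0]
wrist_force: [-0.9, 0.0, 0.0]
opening: -0.0001
[0.4691746  0.02673643 0.17251999] [ 0.03301611 -0.04945722 -5.16079947]
```

```bash
python3 -m jog '[[1,0.03,-0.05,-2,0,0,0],[1,0.03,-0.05,-4,0,0,0],[1,0.03,-0.05,-4.8,0,0,0],[1,0.03,-0.05,-5.16,0,0,0],[1,0.03,-0.05,-5.16,0,0,0]]'; python3 -m jog '[[1,0.4,0.15,0,0,0,0],[1,0.8,0.29,0,0,0,0],[1,0.9,0.33,0,0,0,0],[1,0.9,0.33,0,0,0,0],[1,0.9,0.33,0,0,0,0]]'; python3 -c "
from h import *
e=bot.get_obs()['ee_pos'];print(e,(np.array([.497,.0352,.0435])-e)/.025)"
```

```text
time: 8.4
ee_pos: [0.4694, 0.0218, 0.0431]
tcp_rot: [-90.1, 0.0, -70.3]
wrist_force: [0.7, -0.0, 0.9]
opening: 0.0001
time: 8.9
ee_pos: [0.4925, 0.0304, 0.0436]
tcp_rot: [-90.0, 0.0, -70.3]
wrist_force: [0.4, 0.6, -0.7]
opening: -0.0002
[0.49245478 0.03041006 0.04358661] [ 0.18180872  0.19159742 -0.00346428]
```

```bash
python3 -m jog '[[1,0.1,0.035,0,0,0,0],[1,0.17,0.06,0,0,0,0],[1,0.22,0.08,0,0,0,0],[1,0.22,0.08,0,0,0,0],[1,0.22,0.08,0,0,0,0]]'; python3 -m jog '[[1,-0.4,-0.15,0,0,0,0],[1,-0.8,-0.3,0,0,0,0],[1,-1,-0.35,1,0,0,0],[1,-1,-0.35,3,0,0,0],[1,-1,-0.35,4,0,0,0]]'; python3 -m jog '[[1,-1,-2,1,0,0,0],[1,-3,-12,1,0,0,0],[1,-3,-12,1,0,0,0],[1,-3,-12,1,0,0,0],[1,-3,-12,1,0,0,0]]'; python3 -m jog '[[1,0,-5,0,0,0,0],[1,0,-5,0,0,0,0],[1,0,-5,0,0,0,0],[1,0,-5,0,0,0,0]]'
cat > chk.py <<'E'
from ang import *
def chk(zp=.063,zpin=.05):
    p,d=bot.camera("top"); c=[.5089,-.0099]
    o,r,a,X,Y=rect(p,"top",c,zpin); sat=o[...,0]-o[...,2]; reg=(r>.066)&(r<.088)&(a>10)&(a<45)
    for th in(150,160):
        m=reg&(o[...,0]>th)&(sat<35); print("pin",th,m.sum(),r[m].mean().round(4),a[m].mean().round(2))
    o,r,a,X,Y=rect(p,"top",c,zp); sat=o[...,0]-o[...,2]
    A=np.arange(12,44,.5); S=np.array([sat[(r>.069)&(r<.075)&(abs(a-x)<.5)].mean() for x in A]); b=A[S<65]; print("notch",b.min(),b.max(),(b.min()+b.max())/2)
    o,r,a,X,Y=rect(p,"top",c,zp+.02); w=np.clip(228-o[...,0],0,60)*((r>.044)&(r<.06)); t=[]
    for q in(88,208,328):
        dd=(a-q+180)%360-180; k=abs(dd)<15; t.append(q+(w*dd)[k].sum()/w[k].sum())
    print("pegs",np.round(t,2),np.mean(t)-180)
    return p,d
E
python3 -c "
from chk import *
chk()"
```

```text
time: 9.4
ee_pos: [0.4978, 0.0323, 0.0434]
tcp_rot: [-90.0, 0.0, -70.3]
wrist_force: [-0.6, -1.0, 0.4]
opening: -0.0001
time: 9.9
ee_pos: [0.4726, 0.0233, 0.147]
tcp_rot: [-89.8, -0.0, -70.3]
wrist_force: [0.5, -0.4, 1.2]
opening: -0.0002
time: 10.4
ee_pos: [0.4097, -0.2145, 0.1678]
tcp_rot: [-90.0, -0.0, -70.3]
wrist_force: [1.5, 1.1, 0.1]
opening: 0.0002
time: 10.8
ee_pos: [0.4099, -0.3404, 0.1667]
tcp_rot: [-90.0, 0.0, -70.5]
wrist_force: [0.3, 0.3, -0.8]
opening: 0.0002
pin 150 389 0.0782 27.29
pin 160 103 0.0786 27.82
notch 20.5 33.0 26.75
pegs [ 87.83 206.65 326.76] 27.077864356220545
```

The notch is at 26.9° and the pin at 27.4°, so they are aligned. Now I go over the pad and press.

```bash
python3 -m jog '[[1,3.98,13.25,0,0,0,0],[1,3.98,13.25,0,0,0,0],[1,3.98,13.25,0,0,0,0],[1,3.98,13.25,0,0,0,0],[1,3.98,13.25,0,0,0,0]]'; python3 -m jog '[[1,1.2,3.9,0,0,0,0],[1,1.2,3.9,0,0,0,0],[1,1.2,3.9,0,0,0,0],[1,1.2,3.9,0,0,0,0]]'; python3 -c "
from h import *
e=bot.get_obs()['ee_pos'];print(e,(np.array([.5095,-.009,.045])-e)/.025)"
```

```text
time: 11.35
ee_pos: [0.4824, -0.0954, 0.1679]
tcp_rot: [-89.9, -0.0, -70.2]
wrist_force: [-0.2, -0.3, 0.2]
opening: 0.0001
time: 11.75
ee_pos: [0.5123, 0.001, 0.1675]
tcp_rot: [-90.0, 0.0, -70.1]
wrist_force: [-0.2, -0.8, -0.8]
opening: 0.0003
[0.51232399 0.00097198 0.16750606] [-0.11295943 -0.39887928 -4.90024228]
```

```bash
python3 -m jog '[[1,-0.11,-0.4,-2,0,0,0],[1,-0.11,-0.4,-4,0,0,0],[1,-0.11,-0.4,-4.6,0,0,0],[1,-0.11,-0.4,-4.9,0,0,0],[1,-0.11,-0.4,-4.9,0,0,0]]'; python3 -m jog '[[1,0,0,-0.1,0,0,0],[1,0,0,-0.2,0,0,0],[1,0,0,-0.3,0,0,0],[1,0,0,-0.3,0,0,0]]';python3 -m jog '[[1,0,0,-0.05,0,0,0],[1,0,0,-0.1,0,0,0],[1,0,0,-0.1,0,0,0]]';python3 -m jog '[[1,0,0,-0.05,0,0,0],[1,0,0,-0.1,0,0,0],[1,0,0,-0.1,0,0,0]]'
```

```text
time: 12.25
ee_pos: [0.5097, -0.0118, 0.0448]
tcp_rot: [-90.0, 0.0, -70.4]
wrist_force: [0.1, -0.7, -0.9]
opening: 0.0002
time: 12.65
ee_pos: [0.5105, -0.0109, 0.0375]
tcp_rot: [-90.0, -0.0, -70.3]
wrist_force: [-0.3, 0.3, -0.4]
opening: 0.0
time: 12.95
ee_pos: [0.5107, -0.0109, 0.0356]
tcp_rot: [-90.0, -0.0, -70.3]
wrist_force: [-2.2, -0.1, 5.7]
opening: -0.0001
time: 13.25
ee_pos: [0.5107, -0.0109, 0.0333]
tcp_rot: [-89.9, -0.0, -70.3]
wrist_force: [-2.5, -0.3, 7.1]
opening: -0.0001
```

Contact came at a reported z of about 0.036, with 6–7 N of sleeve friction. I keep pressing; home should be near 0.024.

```bash
python3 -m jog '[[1,0,0,-0.06,0,0,0],[1,0,0,-0.12,0,0,0],[1,0,0,-0.16,0,0,0],[1,0,0,-0.16,0,0,0]]';python3 -m jog '[[1,0,0,-0.06,0,0,0],[1,0,0,-0.12,0,0,0],[1,0,0,-0.12,0,0,0]]'
```

```text
time: 13.65
ee_pos: [0.5107, -0.011, 0.0293]
tcp_rot: [-89.9, -0.0, -70.3]
wrist_force: [-1.8, -0.4, 6.9]
opening: -0.0001
time: 13.95
ee_pos: [0.5107, -0.011, 0.0263]
tcp_rot: [-89.9, -0.0, -70.3]
wrist_force: [-2.2, 0.1, 6.8]
opening: -0.0
```

```bash
python3 -m jog '[[1,0,0,-0.04,0,0,0],[1,0,0,-0.08,0,0,0],[1,0,0,-0.08,0,0,0]]'
```

```text
time: 14.25
ee_pos: [0.5107, -0.0109, 0.0245]
tcp_rot: [-89.9, -0.0, -70.3]
wrist_force: [-3.4, -0.2, 8.7]
opening: 0.0003
```

```bash
python3 -m jog '[[1,0,0,-0.04,0,0,0],[1,0,0,-0.04,0,0,0],[1,0,0,-0.04,0,0,0]]'; python3 -m jog '[[1,0,0,-0.04,0,0,0],[1,0,0,-0.04,0,0,0],[1,0,0,-0.04,0,0,0]]'
```

```text
time: 14.55
ee_pos: [0.5108, -0.0109, 0.0244]
tcp_rot: [-89.9, -0.0, -70.3]
wrist_force: [-7.3, 1.0, 16.0]
opening: -0.0004
time: 14.85
ee_pos: [0.5109, -0.0109, 0.0243]
tcp_rot: [-89.9, -0.0, -70.3]
wrist_force: [-10.4, 0.9, 24.5]
opening: 0.0003
```

The plate hit a hard stop after about 12 mm, with 24 N at 0.0243. I retreat straight up, move away and check.

```bash
python3 -m jog '[[1,0,0,0.4,0,0,0],[1,0,0,1.5,0,0,0],[1,0,0,3,0,0,0],[1,0,0,5,0,0,0],[1,0,0,6,0,0,0]]'; python3 -m jog '[[1,-4,-12,0,0,0,0],[1,-4,-12,0,0,0,0],[1,-4,-12,0,0,0,0],[1,-4,-12,0,0,0,0],[1,-4,-12,0,0,0,0]]'; python3 -m jog '[[1,-1,-4,0,0,0,0],[1,-1,-4,0,0,0,0],[1,-1,-4,0,0,0,0],[1,-1,-4,0,0,0,0]]'
python3 - <<'E'
from chk import *
p,d=chk(.051,.05); s,ds=bot.camera("side")
for n,dd in(("top",d),("side",ds)):
    pts=[]
    for r in(.01,.02): 
        for A in range(0,360,30):
            u,v=proj(n,[.51+r*np.cos(np.radians(A)),-.009+r*np.sin(np.radians(A)),.053])[0].round().astype(int); pts.append(atdepth(n,[u,v],dd[v,u])[0,2])
    old=np.load(n+"0.npz"); po=[]
    for r in(.01,.02):
        for A in range(0,360,30):
            u,v=proj(n,[.51+r*np.cos(np.radians(A)),-.009+r*np.sin(np.radians(A)),.065])[0].round().astype(int); po.append(atdepth(n,[u,v],old["d"][v,u])[0,2])
    print(n,"pad z now",np.median(pts).round(4),"before",np.median(po).round(4))
diff=np.abs(s.astype(int)-np.load("side0.npz")["p"]).max(2); 
for nm,b in(("jar",(225,265,228,262)),("bowl",(265,310,200,250)),("block",(265,298,268,312)),("tray",(138,185,370,412))): print(nm,np.median(diff[b[0]:b[1],b[2]:b[3]]),np.percentile(diff[b[0]:b[1],b[2]:b[3]],98))
t=cv2.resize(p[180:245,295:360],(390,390),interpolation=cv2.INTER_CUBIC)
i=cv2.resize(s[160:225,300:365],(390,390),interpolation=cv2.INTER_CUBIC)
save(np.hstack([t,i]),"pics/s7.png")
E
```

```text
time: 15.35
ee_pos: [0.5113, -0.011, 0.1756]
tcp_rot: [-89.8, -0.1, -70.3]
wrist_force: [0.4, -0.8, 0.2]
opening: 0.0001
time: 15.85
ee_pos: [0.4305, -0.2499, 0.1717]
tcp_rot: [-90.0, -0.0, -70.3]
wrist_force: [0.7, 0.4, -0.4]
opening: 0.0
time: 16.25
ee_pos: [0.4058, -0.3491, 0.171]
tcp_rot: [-90.0, 0.0, -70.4]
wrist_force: [0.9, 0.7, 0.4]
opening: -0.0002
pin 150 409 0.0772 27.36
pin 160 102 0.0778 28.16
notch 20.5 33.5 27.0
pegs [ 88.98 206.3  326.38] 27.217001874323927
top pad z now 0.0509 before 0.0636
side pad z now 0.0518 before 0.0636
jar 5.0 11.0
bowl 6.0 18.0
block 5.0 14.0
tray 6.5 19.0
```

View pics/s7.png

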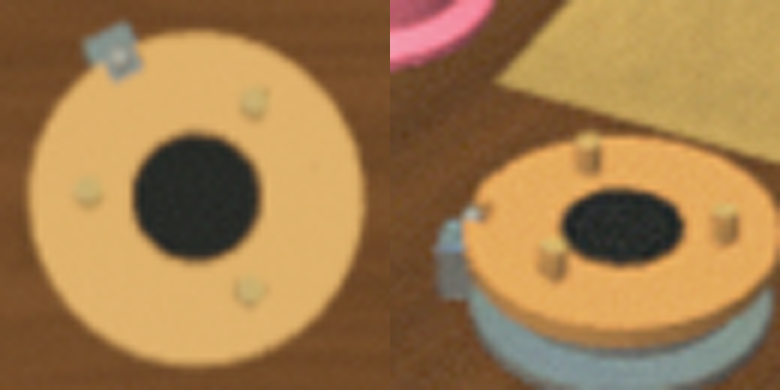

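The plate is seated. The pin stands in the notch at (475,213) in the right crop, the pad dropped by 12 mm, and nothing else changed. I hand it in.

```bash
python3 -c "
from workcell import bot
bot.job_done()"
```

```text
the job is handed in; nothing more can be done
```

The plate is turned with its notch over the pin, pressed fully home, and the hand is away. I handed the job in at about 16 s of the 48 s allowed.

**What I did:** I chose the larger of the two natural-wood turntables. With the shut fingertips I pushed one of its pegs, which turned the plate about 46° clockwise. I then pressed on the rubber pad until the plate hit a hard stop, at 24 N after about 12 mm, and moved straight up and away.

**Last checks:**
- **Alignment:** the notch is at 27.0° and the pin at 27.4–28.2°, and the side picture shows the pin standing in the notch.
- **Height:** the pad dropped 12.7 mm by the top camera and 11.8 mm by the side camera; 12 mm was expected. Its absolute height reads 1–2 mm low, at 51–52 mm against 53 mm. It read about 1.4 mm low before the move as well.
- **Bystanders:** the tray, block, bowl and jar look unchanged in the side view.

**What disagreed:** the shut fingertips were about 30 mm higher than the reported tool position. My first push therefore passed over the peg without touching it. I corrected this from the camera depth, and then by feeling for contact.

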